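# Rook to the king's head, then the clock

### The arm

A 6-joint arm with a two-finger parallel gripper is mounted at the origin on the work surface. World frame = base frame: x ahead of the robot, y to its left, z up, the work surface at z = 0. Lengths are in mm, angles in rad, forces in N, time in s.
With the tool pointing down it reaches from about 350 to 950 mm from the base axis. Payload 17.4 kg.
Tool frame: the origin (TCP) lies midway between the tips of the shut fingers; the grasp point (between the pads) lies 19 mm behind it; x points along the fingers, z is the direction in which the jaws open and shut, and the axes are right-handed (so a half turn about x gives the same grasp; the last joint's range is limited). The gripper opens to 93 mm and grips with 3 to 60 N. Pads are 15 mm wide; open, the fingers measure 128 mm over their backs; the gripper's body (75 mm by 188 mm) begins 65 mm behind the grasp point.
Start: joints at [1.115, 0.116, 1.442, -0, 1.584, -0.038], TCP at [273.89, 616.941, 195.746] pointing down, gripper open.
Joint ranges: [-2.83, 2.83], [-0.83, 2.19], [0.07, 2.5], [-1.14, 4.28], [0.01, 3], [-2.97, 2.97]. Speed limits (rad/s): [1.89, 1.89, 2.22, 3.14, 3.14, 3.14].

### API

Orientations are given as a rotation vector (axis times angle).
In Python, from rig import ctrl, optics, spotter gives the robot as it stands.
- The arm moves only by the tool move_arm, never from a script. Its arguments are lists of equal length, an entry for each row: "dp": the shift along the tool's x, y, z in mm, a list of three; "turn": the turn about the tool's x in rad. In form: {"dp": [[tx, ty, tz], ...], "turn": [turn, ...]}. A call has 1 to 10 rows; each row shifts and turns the commanded pose from where the row before left it, along the tool's axes as they then stand; what a row does not reach is not made up. A row lasts 1/8 s, in which the tool goes at most 62.5 mm and 10.7 degrees, less where a joint would pass 70% of its speed; a pose out of reach is approached as far as the arm can. A call is refused whole if a number of a shift passes 62.5 or a number of a turn 0.188, either way. A call with a gripper value outside its range is refused whole. "fingers" is the opening, from 0 (shut) to 1 (fully open), set as the call begins (left out, the last holds). The fingers move at their own pace and stop on an object; "force" is the grip in N (left out, the last holds). Time passes only in rows, so rows that do not move let the fingers close. It gives the time, the measured TCP pose, the force and the opening at its end, in the units of the state.
- ctrl.state(): the state, without advancing time (a new reading comes with each control period).
- optics.snapshot(name): name is "scene" or "top" or "wrist"; returns the picture (400x640x3 uint8, red, green, blue); there is no depth.
- optics.get_calibration(name): a dict with "intrinsics" (3x3 intrinsics, pixels), "origin" and "orientation" of the camera in the world. Camera axes: x right, y down, z forward; pixel columns grow to the right and rows downward; lengths in mm; the calibration is good to about 2 mm. A picture is of the moment at which its call begins: read the wrist's pose just before it. get_calibration takes no time and is no camera call; for the wrist camera it gives the pose at the moment of the call.
- ctrl.close_job(): hands the job in, once; it reports no verdict.
Trained networks look in the newest picture that a camera, given by its name, has taken for a name from the list of things; names that differ only in an ending like _2 or _b are one class to them, and where a whole thing is asked for, a point or a joint stands for the part that bears it (a point fixed in the world has none). Each returns a list of dicts, best first, with "conf" (0 to 1); they miss things now and then, are a little off and sometimes report something else, mostly with a low value. They report only what shows in the picture. A call takes as long as a camera call.
- spotter.masks_of(camera, name): "pixels" (400x640 bool, what is visible of it) and "box" ([centre column, centre row, width, height] in pixels, round what is visible of it).
The state is a dict: "t": time; "joint_pos": joint angles; "dq": joint speeds; "tau": joint torques, N m; "eef_pos": TCP position; "ee_rot": TCP orientation; "contact_force": force on the tool from outside, world axes, zero at the start; "moment": the same for the moment, N m; "grip_width": finger opening in mm.
Only numpy, scipy, OpenCV 4.12 (cv2) and the standard library are available. Lean on these libraries where they do the work, as an engineer would, in place of code of your own. Each camera call takes 0.05 s, during which the arm holds its last target.

### The job

It is your move at the shogi board: with the fingertips, push the rook (the piece with the blue cross) straight ahead along its file until it stands in the last empty square, in the middle of the square directly in front of the opponent's king, pointing straight ahead. It must stay flat on the board: do not pinch, squeeze or lift it. Then end your turn on the game clock beside the board by pressing the raised near end of its rocker all the way down, leaving every other piece and thing where it is.

Things in the scene. Friction and masses are not known exactly. Their poses are not given: they have to be found in the camera images.
- board: thick kaya shogi board on four legs, fixed, 455 mm deep (x), 424 mm wide (y); origin: centre of its underside at the legs' feet, playing surface at z = 120 mm above it; +x along the files, straight ahead away from the robot, +y to the left. 9 by 9 squares in thin black lines, each 38.7 mm deep (x) and 35.4 mm wide (y); the middle one centred on the board.
- rook: flat pentagonal boxwood wedge 30 mm long, 26 mm wide, 10 mm thick at its broad end and thinner at its point; origin: centre of its underside, +x towards its point. About 16 g, loose; broad blue cross on top, the only blue mark. Points away from the robot, a little askew in its square. Four squares ahead in its file is the opponent's king, nothing between; the square to reach is centred 38.7 mm short of the king's origin.
- king: the opponent's king, first piece straight ahead of the rook: flat pentagonal boxwood wedge 31 mm long, 28 mm wide, 10 mm thick at its broad end and thinner at its point; origin: centre of its underside, +x towards its point. Ring of eight black dots. In the middle of its square, +x towards the rook and robot: the square to reach is centred at x = +38.7 mm, y = 0 in this frame. Loose; leave it alone.
- gold: opponent's gold piece, pointing at the robot, six black dots: flat pentagonal boxwood wedge 29 mm long, 25 mm wide, 9 mm thick at its broad end and thinner at its point; origin: centre of its underside, +x towards its point. Stands on another file at the far side of the board. Loose; leave it alone.
- silver: opponent's silver piece, pointing at the robot, five black dots: flat pentagonal boxwood wedge 29 mm long, 25 mm wide, 9 mm thick at its broad end and thinner at its point; origin: centre of its underside, +x towards its point. Stands on another file at the far side of the board. Loose; leave it alone.
- bishop: your bishop, pointing away from the robot, black diagonal cross: flat pentagonal boxwood wedge 30 mm long, 26 mm wide, 10 mm thick at its broad end and thinner at its point; origin: centre of its underside, +x towards its point. Two files left of the rook's, one square farther ahead than its start. Loose; leave it alone.
- own_king: your own king, in the near left corner square of the board, ring of eight black dots: flat pentagonal boxwood wedge 31 mm long, 28 mm wide, 10 mm thick at its broad end and thinner at its point; origin: centre of its underside, +x towards its point. Loose; leave it alone.
- pawn_near: captured pawn, one black dot, loose on the fixed piece stand (120 mm square, 120 mm high) at the board's near right corner: flat pentagonal boxwood wedge 26 mm long, 22 mm wide, 8 mm thick at its broad end and thinner at its point; origin: centre of its underside, +x towards its point. Leave it alone.
- rocker (a joint): rocker bar on top of the game clock, in rad: -0.085 near end fully up (your turn), +0.085 near end fully down, far end up. It starts with the near end up and stays where it is left; stiff with friction, it yields to about 1.5 N on the near pad, whose top sinks about 10 mm over the whole stroke to a hard stop.
- near_pad (a point): centre of the top of the round pad, 29 mm across, on the near end of the clock's light grey rocker bar, about 142 mm above the platform while up; moves with the rocker, whose pivot is 60 mm farther ahead. The clock, a dark grey box 180 by 72 by 49 mm with its long side along the board, is fixed on a side table 70 mm high about 45 mm from the board's left or right side.
- caddy: black lacquer tea caddy, 66 mm across, 77 mm high; origin: centre of its underside. Loose on the black tea table (70 mm high) on the side of the board across from the clock; leave it alone.
- bell: brass hand bell with a wooden handle, 54 mm across, 92 mm high; origin: centre of its underside. Loose on the tea table beside the caddy; leave it alone.
- piece_box: lidded mulberry piece box, 76 by 116 by 70 mm; origin: centre of its underside. Loose on the platform by the near left corner of the board; leave it alone.

How it is judged (in metres and radians):
On the way, in this order (a step that is already met when the one before it is completed fails the run):
1. the rook stands in the square in front of the king (x of rook in the frame of king between 0.0307 and 0.0467 m and y of rook in the frame of king between -0.0075 and 0.0075 m and angle between the x axis of rook and the x axis of board, either way round below 0.3 rad and angle between rook's own z axis and vertical below 0.1 rad and linear speed of rook below 0.01 m/s and angular speed of rook below 0.2 rad/s), for 0.3 s.
2. the near end of the clock's rocker is pressed down (value of joint rocker above 0.065 rad), for 0.1 s.
At the end, for the whole second after the job is handed in: The rook lies flat and still in the square directly in front of the opponent's king, its centre within 8 mm of the square's centre along the file and 7.5 mm across it, in line with the board within 0.3 rad; the clock's rocker has its near end down (above 0.065 rad) (all of step 1 and value of joint rocker above 0.065 rad); the robot touches nothing.
It fails at once if the rook is lifted off the board (z of rook in the frame of board above 0.127 m).
It fails at once if the rook is pinched or pressed hard (over 15 N) (contact force between the fingers and rook above 15 N).
It fails at once if the rook is tipped or turned over, or falls off the board (angle between rook's own z axis and vertical above 0.4 rad or z of rook in the frame of board below 0.11 m).
It fails at once if another shogi piece is shifted by over 6 mm (distance of any of king, gold, silver, bishop, own_king, pawn_near from where it was at the start of the episode above 0.006 m).
It fails at once if the caddy, bell or piece box is shifted by over 10 mm or tipped (distance of any of caddy, bell, piece_box from where it was at the start of the episode above 0.01 m or angle between any of caddy, bell, piece_box's own z axis and vertical above 0.3 rad).
It also fails if it takes over 45 s, if anything falls off the work surface, if the arm or the gripper's body presses on something with over 40 N, if the wrist force passes 120 N, or if a joint passes its speed limit or range.

## Working session

There is one attempt and no reset: what is moved stays moved. The work goes in short steps, Python scripts to look and compute and a tool call to move; the robot and the scene stay as the last step left them, time stands still between calls to the robot, and variables do not carry over. Pictures are saved under pics/ and viewed, and the job is handed in when it is done.

Besides the shell and the picture viewer there is one more tool, called as a command line: name --pt "numbers of a row" for each row, then --argument value for the rest. move_arm: Moves the arm, as the interface text tells. Its arguments: {"type":"object","properties":{"dp":{"type":"array"},"turn":{"type":"array"},"fingers":{"type":"number"},"force":{"type":"number"}},"required":["dp","turn"]}

```bash
ls; mkdir -p pics; python3 - <<'E'
from rig import ctrl, optics, spotter
import cv2
s=ctrl.state(); print({k:(v if not hasattr(v,'round') else v) for k,v in s.items()})
for n in ("scene","top","wrist"):
    im=optics.snapshot(n); cv2.imwrite(f"pics/{n}0.png",im[:,:,::-1])
    print(n,optics.get_calibration(n))
E
```

```text
pics
{'t': 0.0, 'joint_pos': array([ 1.11522592e+00,  1.16473913e-01,  1.44225235e+00,  8.68015316e-06,
        1.58401160e+00, -3.77616574e-02]), 'dq': array([ 0.00125369, -0.00101395, -0.00182382, -0.00057195,  0.00071996,
       -0.00116154]), 'tau': array([-2.46837362e-04, -7.21229911e+01, -6.22626901e+01,  7.79630989e-02,
        2.33009033e-02, -3.82183748e-05]), 'eef_pos': array([273.7673204 , 616.73710015, 195.02135816]), 'ee_rot': array([-0.89677834,  1.37937919,  0.89582447]), 'contact_force': array([ 0.5855822 ,  0.5645613 , -0.18137782]), 'moment': array([ 0.00677887, -0.02802204,  0.03586062]), 'grip_width': 92.99040227156432}
scene {'intrinsics': array([[369.06481724,   0.        , 319.31617024],
       [  0.        , 369.06481724, 201.33664636],
       [  0.        ,   0.        ,   1.        ]]), 'origin': array([1145.56998691,  -74.5192584 ,  693.24759349]), 'orientation': array([-1.83149961, -1.61126764,  0.67850033])}
top {'intrinsics': array([[372.76830075,   0.        , 315.11891368],
       [  0.        , 372.76830075, 203.5626055 ],
       [  0.        ,   0.        ,   1.        ]]), 'origin': array([ 384.11531145,   11.74476185, 1024.66268952]), 'orientation': array([-2.16795771,  2.11495451, -0.21327379])}
wrist {'intrinsics': array([[300.08791095,   0.        , 319.51480987],
       [  0.        , 300.08791095, 197.62012512],
       [  0.        ,   0.        ,   1.        ]]), 'origin': array([211.38146163, 644.77211278, 384.38354431]), 'orientation': array([2.45221544, 1.59324195, 0.19855583])}
```

View pics/scene0.png

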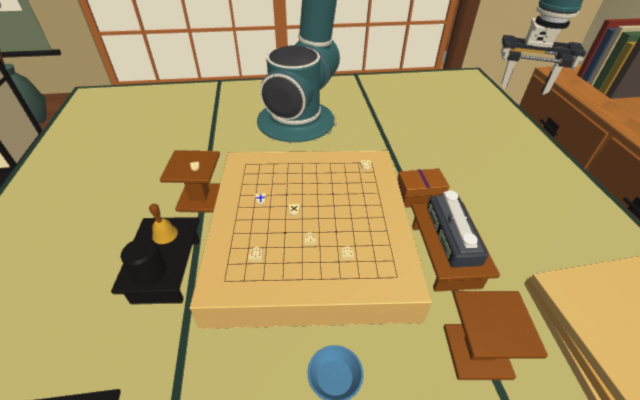

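View pics/top0.png

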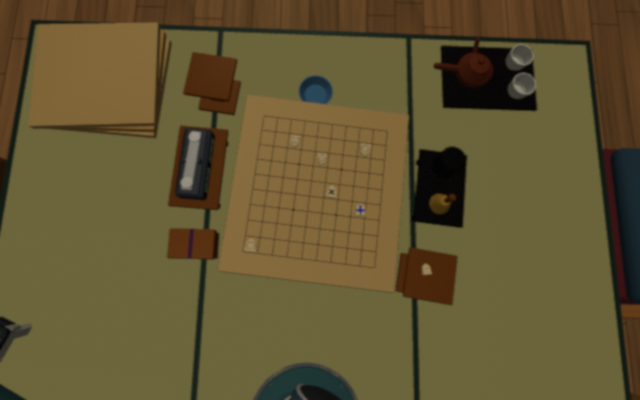

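View pics/wrist0.png

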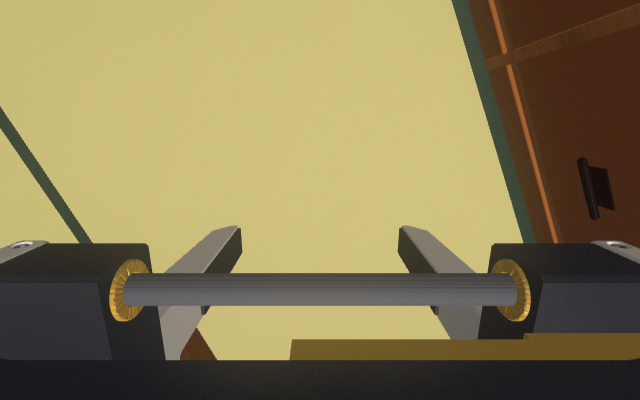

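The top view shows the rook at (360,210), its king ahead at (365,149), and the clock on the left at about (195,160). The scene view has them at (261,198), (257,254) and (460,230).

```bash
cat > h.py <<'E'
import numpy as np, cv2
from scipy.spatial.transform import Rotation as R
def P(cal,uv,z):
    K=np.array(cal["intrinsics"]);o=np.array(cal["origin"]);Rm=R.from_rotvec(cal["orientation"]).as_matrix()
    uv=np.atleast_2d(uv).astype(float)
    d=np.c_[uv,np.ones(len(uv))]@np.linalg.inv(K).T@Rm.T
    t=(z-o[2])/d[:,2]
    return o+d*t[:,None]
def proj(cal,X):
    K=np.array(cal["intrinsics"]);o=np.array(cal["origin"]);Rm=R.from_rotvec(cal["orientation"]).as_matrix()
    c=(np.atleast_2d(X)-o)@Rm; q=c@K.T
    return q[:,:2]/q[:,2:]
E
python3 - <<'E'
from rig import ctrl, optics, spotter
from h import *
import cv2
for n,crop in (("scene",(120,330,190,510)),("top",(80,310,150,480))):
    im=optics.snapshot(n); c=optics.get_calibration(n)
    y0,y1,x0,x1=crop
    cv2.imwrite(f"pics/{n}_big.png",cv2.resize(im[y0:y1,x0:x1,::-1],None,fx=2.4,fy=2.4,interpolation=cv2.INTER_CUBIC))
    for nm,z in [("rook",128),("king",128),("gold",128),("silver",128),("bishop",128),("own_king",128),("pawn_near",128),("rocker",138),("near_pad",142),("caddy",147),("bell",110),("piece_box",70),("board",120)]:
        for m in spotter.masks_of(n,nm)[:3]:
            v,u=np.nonzero(m["pixels"]); uv=[u.mean(),v.mean()]
            print(n,nm,round(m["conf"],2),np.round(uv,1),len(u),P(c,uv,z)[0].round(1))
    print(ctrl.state()["t"])
E
```

```text
scene king 0.71 [256.  255.1] 159 [ 691.3 -130.1  128. ]
scene gold 0.44 [310.  238.9] 127 [663.5 -22.4 128. ]
scene silver 0.48 [347.3 253.4] 141 [709.   45.1 128. ]
scene bishop 0.7 [294.  209.4] 127 [576.1 -47.3 128. ]
scene own_king 0.62 [365.8 165.3] 84 [442.5 142.4 128. ]
scene own_king 0.37 [459.8 218.8] 712 [646.8 300.7 128. ]
scene rocker 0.74 [460.3 220.1] 727 [659.5 293.5 138. ]
scene near_pad 0.9 [460.2 219.9] 708 [662.3 290.9 142. ]
scene caddy 0.74 [309.4 244.4] 35273 [693.4 -26.9 147. ]
scene caddy 0.55 [143.5 261.2] 1594 [ 695.6 -331.3  147. ]
scene piece_box 0.98 [421.1 185.3] 1359 [469.2 287.9  70. ]
scene piece_box 0.39 [460.  219.9] 789 [599.3 338.1  70. ]
scene board 0.55 [309.4 244.7] 34886 [671.8 -24.7 120. ]
0.85
top king 0.6 [364.4 148.4] 124 [ 686.2 -129.6  128. ]
top king 0.42 [448.4 161.6] 786 [ 658.4 -341.9  128. ]
top gold 0.74 [295.  139.9] 106 [703.   45.6 128. ]
top gold 0.59 [321.9 157.8] 56 [658.3 -23.  128. ]
top silver 0.63 [295.2 139.8] 73 [703.5  44.9 128. ]
top bishop 0.21 [191.2 160.4] 644 [642.  299.8 128. ]
top own_king 0.48 [250.7 245.3] 113 [436.7 142.7 128. ]
top pawn_near 0.54 [425.9 269.5] 97 [ 389.3 -276.8  128. ]
top pawn_near 0.28 [364.2 148.7] 130 [ 685.5 -129.1  128. ]
top rocker 0.75 [191.  161.1] 557 [637.3 297.  138. ]
top near_pad 0.73 [191.4 159.7] 680 [639.6 295.1 142. ]
top near_pad 0.63 [425.9 269.3] 86 [ 389.8 -272.4  142. ]
top caddy 0.68 [448.6 161.3] 706 [ 653.2 -334.9  147. ]
top bell 0.86 [441.1 203.1] 373 [ 554.9 -326.   110. ]
top piece_box 0.62 [192.9 243.3] 1502 [441.6 296.9  70. ]
top board 0.85 [316.6 194.4] 29859 [566.4 -12.  120. ]
1.55
```

View pics/scene_big.png

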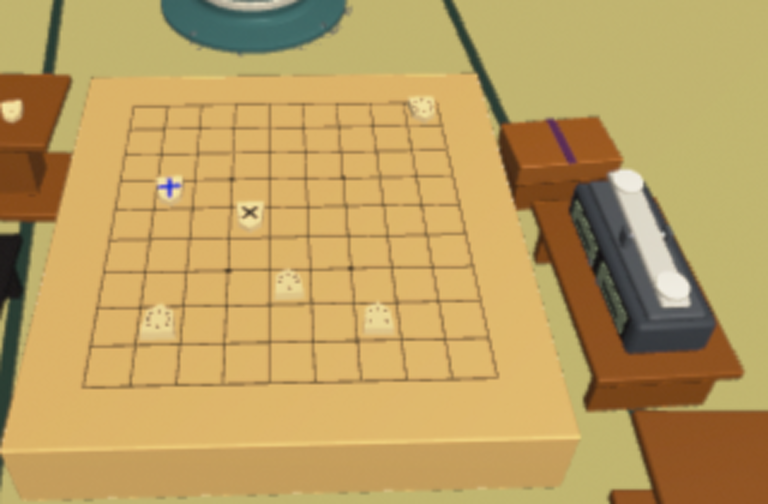

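View pics/top_big.png

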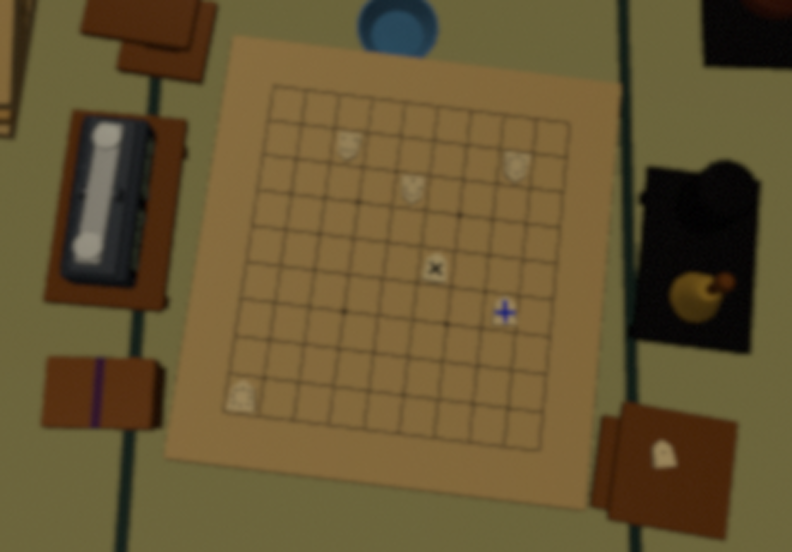

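```bash
cat > fit.py <<'E'
from h import *
from scipy.optimize import minimize
def gridpts():
    L=[]
    for i in range(10):
        t=np.linspace(-4.5,4.5,200)
        L.append(np.c_[np.full(200,(i-4.5)*38.7),t*35.4]); L.append(np.c_[t*38.7,np.full(200,(i-4.5)*35.4)])
    return np.vstack(L)
G=gridpts()
def b2w(p,G,z=120):
    c,s=np.cos(p[2]),np.sin(p[2])
    return np.c_[p[0]+c*G[:,0]-s*G[:,1],p[1]+s*G[:,0]+c*G[:,1],np.full(len(G),z)]
def w2b(p,X):
    X=np.atleast_2d(X);c,s=np.cos(p[2]),np.sin(p[2]);d=X[:,:2]-np.array(p[:2])
    return np.c_[c*d[:,0]+s*d[:,1],-s*d[:,0]+c*d[:,1]]
def fit(im,cal,p0):
    g=cv2.cvtColor(im,cv2.COLOR_RGB2GRAY)
    bh=cv2.morphologyEx(g,cv2.MORPH_BLACKHAT,np.ones((7,7))).astype(np.float32); bh=np.minimum(bh,60)
    best=None
    for sig in (2.5,0.8):
        b=cv2.GaussianBlur(bh,(0,0),sig)
        def f(q):
            uv=proj(cal,b2w(q*[1,1,.01],G)).astype(np.float32)
            return -cv2.remap(b,uv[:,:1],uv[:,1:],cv2.INTER_LINEAR).mean()
        starts=[p0+np.array([a,bb,c]) for a in (-8,0,8) for bb in (-8,0,8) for c in(-.02,0,.02)] if best is None else [best]
        r=min((minimize(f,s*[1,1,100],method="Nelder-Mead",options=dict(xatol=.02,fatol=1e-4,maxiter=400)) for s in map(np.array,starts)),key=lambda r:r.fun)
        best=r.x*[1,1,.01]
    return best,r.fun
E
python3 - <<'E'
from rig import ctrl, optics, spotter
from fit import *
p0=np.array([572,-12,-0.03])
# init from corners
for n in ("scene","top"):
    im=optics.snapshot(n); c=optics.get_calibration(n)
    if n=="top":
        off,k=(150,80),2.4; cs=[(272,85),(570,123),(540,451),(223,411)]
    else:
        off,k=(190,120),2.4; cs=[(498,377),(83,387),(133,106),(437,102)]
    W=P(c,np.array(cs)/k+off,120)
    print(W.round(1)[:,:2].tolist(), np.linalg.norm(W-np.roll(W,-1,0),axis=1).round(1))
    d=W[0]-W[3]; p=np.array([*W.mean(0)[:2],np.arctan2(d[1],d[0])])
    b,s=fit(im,c,p); print(n,p.round(3),b.round(4),s)
    hsv=cv2.cvtColor(im,cv2.COLOR_RGB2HSV)
    m=((im[:,:,2].astype(int)-im[:,:,0])>30)
    uv0=proj(c,b2w(b,np.array([[-38.7*1,-3*35.4]])))[0]
    v,u=np.nonzero(m); k=np.hypot(u-uv0[0],v-uv0[1])<25; u,v=u[k],v[k]
    Wr=P(c,[[u.mean(),v.mean()]],129); print("blue",uv0,u.mean(),v.mean(),len(u),Wr,w2b(b,Wr)/[38.7,35.4], w2b(b,Wr))
    o=im.copy()
    for q in proj(c,b2w(b,G[::4])): cv2.circle(o,tuple(int(x) for x in q.round()),0,(255,0,0),-1)
    y0,y1,x0,x1=(120,330,190,510) if n=="scene" else (80,310,150,480)
    cv2.imwrite(f"pics/fit_{n}.png",cv2.resize(o[y0:y1,x0:x1,::-1],None,fx=2.4,fy=2.4,interpolation=cv2.INTER_CUBIC))
E
```

```text
[[769.1, 129.1], [738.5, -188.3], [392.5, -154.5], [423.3, 163.9]] [318.9 347.6 319.9 347.5]
scene [ 5.80869e+02 -1.24520e+01 -1.00000e-01] [ 5.80012e+02 -1.33161e+01 -9.87000e-02] -26.68030548095703
blue [262.38113986 200.52474302] 260.08 197.36 25 [[ 529.72533947 -119.42590337  129.        ]] [[-1.02303261 -3.12278703]] [[ -39.59136183 -110.5466607 ]]
[[768.9, 128.9], [736.7, -190.4], [390.3, -156.3], [422.6, 161.7]] [320.9 348.1 319.6 347.9]
top [ 5.79625e+02 -1.40400e+01 -9.40000e-02] [ 5.803389e+02 -1.305270e+01 -9.870000e-02] -12.92434310913086
blue [357.98016651 209.49778714] 360.0 209.6 10 [[ 529.77708925 -118.60960943  129.        ]] [[-1.03138458 -3.10806085]] [[ -39.91458325 -110.02535394]]
```

```bash
cat > plan.py <<'E'
from fit import *
from rig import ctrl
B=np.array([580.2,-13.2,-0.0987])
def status():
    s=ctrl.state(); Rm=R.from_rotvec(s["ee_rot"]).as_matrix()
    print("t",round(s["t"],2),"p",np.round(s["eef_pos"],1),"F",np.round(s["contact_force"],1),"w",round(s["grip_width"],1),"board",w2b(B,s["eef_pos"])[0].round(1))
    print("axes x,y,z:",Rm.T.round(3).tolist())
    a=Rm[:,2]; by=np.array([-np.sin(B[2]),np.cos(B[2]),0])
    # turn about tool x to bring z onto +-by
    for sg in(1,-1):
        v=Rm.T@(by*sg); print("turn to z=%+d by:"%sg, round(np.arctan2(-v[1],v[2]),3))
    return np.array(s["eef_pos"]),Rm
def to(target,turn=0):
    p,Rm=status(); d=Rm.T@(np.array(target)-p)
    print("dp now axes",d.round(1)); 
    return d
E
python3 - <<'E'
from plan import *
import sys
status()
t=b2w(B,np.array([[-85,-110.]]),200)[0]; print(t); to(t)
E
```

```text
t 1.65 p [273.9 616.9 195.8] F [ 0.3  0.2 -0.3] w 92.9 board [-366.9  596.9]
axes x,y,z: [[-0.0, -0.0, -1.0], [-0.914, 0.406, -0.0], [0.406, 0.914, -0.0]]
turn to z=+1 by: -0.319
turn to z=-1 by: 2.822
[ 484.77430483 -114.28875655  200.        ]
t 1.65 p [273.9 616.9 195.8] F [ 0.3  0.2 -0.3] w 92.9 board [-366.9  596.9]
axes x,y,z: [[-0.0, -0.0, -1.0], [-0.914, 0.406, -0.0], [0.406, 0.914, -0.0]]
turn to z=+1 by: -0.319
turn to z=-1 by: 2.822
dp now axes [  -4.2 -489.4 -582.7]
```

View pics/fit_top.png

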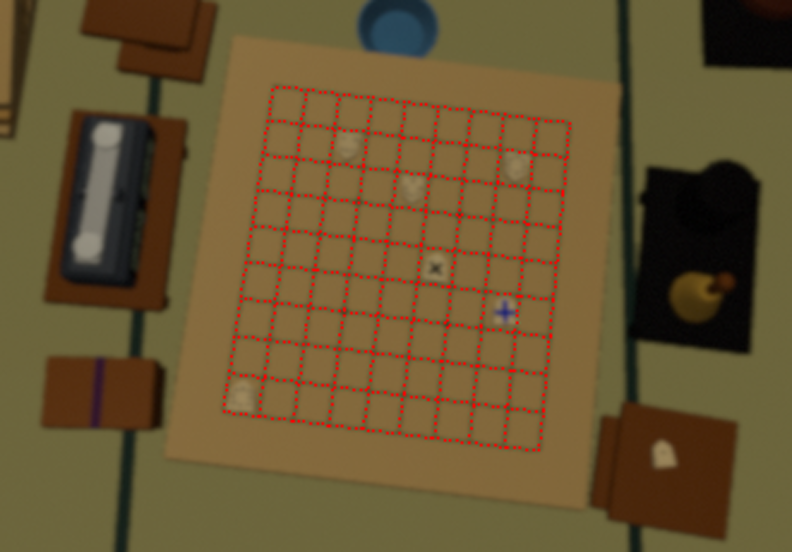

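move_arm --pt "-2 -30 -35" --pt "-2 -30 -35" --pt "-2 -30 -35" --pt "-2 -30 -35" --pt "-2 -30 -35" --pt "-2 -30 -35" --pt "-2 -30 -35" --pt "-2 -30 -35" --pt "-2 -30 -35" --pt "-2 -30 -35" --turn '[0, 0, 0, 0, 0, 0, 0, 0, 0, 0]' --fingers 0 --force 20

```text
t: 2.9
eef_pos: [406.2, 173.9, 216.0]
ee_rot: [-0.896, 1.378, 0.896]
contact_force: [0.3, -0.0, -0.5]
grip_width: 1.1
```

move_arm --pt "0 -26 -33" --pt "0 -26 -33" --pt "0 -26 -33" --pt "0 -26 -33" --pt "0 -26 -33" --pt "0 -26 -33" --pt "0 -26 -33" --pt "0 0 0" --pt "0 0 0" --pt "0 0 0" --turn '[0, 0, 0, 0, 0, 0, 0, -0.16, -0.16, 0]'

```text
t: 4.15
eef_pos: [478.7, -109.7, 215.8]
ee_rot: [-1.136, 1.254, 1.136]
contact_force: [0.4, 0.6, -0.5]
grip_width: 0.2
```

```bash
python3 - <<'E'
from plan import *
from rig import optics
status()
c=optics.get_calibration("wrist")
im=optics.snapshot("wrist"); cv2.imwrite("pics/wrist1.png",im[:,:,::-1])
np.save("w1.npy",im); np.save("w1c.npy",c,allow_pickle=True)
to(b2w(B,np.array([[-85,-110.]]),150)[0])
E
```

```text
t 4.15 p [ 478.7 -109.7  215.8] F [ 0.4  0.6 -0.5] w 0.2 board [ -91.5 -106.1]
axes x,y,z: [[0.0, -0.0, -1.0], [-0.995, 0.099, -0.0], [0.099, 0.995, -0.0]]
turn to z=+1 by: -0.0
turn to z=-1 by: 3.141
t 4.2 p [ 478.7 -109.6  215.8] F [-0.7  0.1 -0.4] w 0.4 board [ -91.5 -106. ]
axes x,y,z: [[0.0, -0.0, -1.0], [-0.995, 0.101, -0.0], [0.101, 0.995, -0.0]]
turn to z=+1 by: -0.003
turn to z=-1 by: 3.139
dp now axes [65.8 -6.5 -4. ]
```

View pics/wrist1.png

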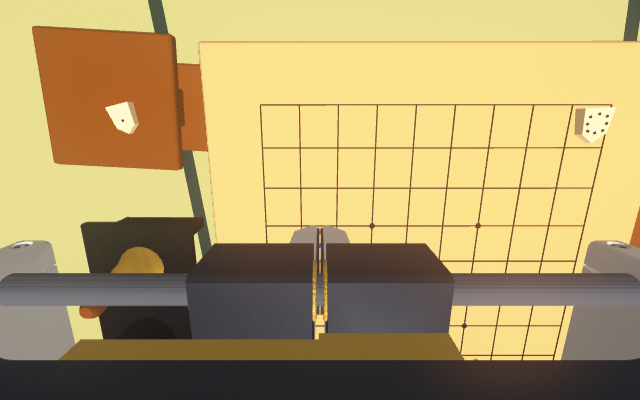

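The wrist camera looks back towards the robot, so the rook is hidden. The outer cameras agree on the rook at board (-39.7, -110), so I'll go down behind it.

move_arm --pt "25 -6 -1" --pt "25 -6 -1" --pt "25 0 -1" --pt "7 0 0" --pt "5 0 0" --pt "3 0 0" --pt "2 0 0" --pt "0 0 0" --turn '[0, 0, 0, 0, 0, 0, 0, 0]'

```text
t: 5.2
eef_pos: [490.4, -113.8, 124.0]
ee_rot: [-1.137, 1.254, 1.136]
contact_force: [0.0, -0.2, -0.4]
grip_width: 0.4
```

```bash
cat > look.py <<'E'
import sys
from plan import *
from rig import optics
p,Rm=status()
n="scene"
im=optics.snapshot(n); c=optics.get_calibration(n)
d=im[:,:,2].astype(int)-im[:,:,0]
m=d>30
tgt=b2w(B,np.array([[77.4,-106.2]]))[0]
x0=proj(c,b2w(B,np.array([[20,-106.2]])))[0]
v,u=np.nonzero(m); k=(abs(u-x0[0])<25)&(abs(v-x0[1])<45); u,v=u[k],v[k]
w=d[v,u].astype(float); 
if len(u):
    uv=[(u*w).sum()/w.sum(),(v*w).sum()/w.sum()]
    print("cross",np.round(uv,1),len(u),"board",w2b(B,P(c,[uv],129))[0].round(1))
o=im.copy()
k=6;h=48
cx,cy=[int(q) for q in (x0+[0,0])]
cv2.imwrite("pics/%s.png"%sys.argv[1],cv2.resize(o[cy-h:cy+h,cx-h:cx+h,::-1],None,fx=k,fy=k,interpolation=cv2.INTER_CUBIC))
E
python3 look.py l1
```

```text
t 5.2 p [ 490.4 -113.8  124. ] F [ 0.  -0.2 -0.4] w 0.4 board [ -79.4 -109. ]
axes x,y,z: [[0.0, -0.0, -1.0], [-0.995, 0.098, -0.0], [0.098, 0.995, -0.0]]
turn to z=+1 by: 0.001
turn to z=-1 by: -3.141
cross [260.1 197.4] 25 board [ -39.6 -110.5]
```

View pics/l1.png

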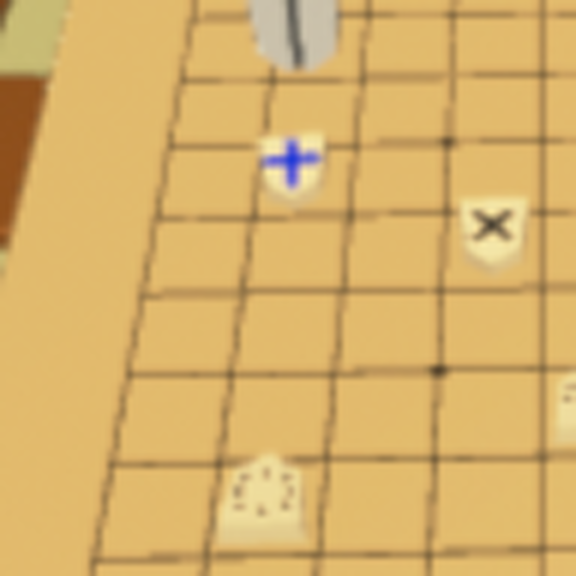

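Fingertips are at crop (295,65), just behind the rook, whose cross is at (292,160). The file ahead is clear up to the king at (262,500). I'll make contact slowly.

move_arm --pt "1.5 -5 -1" --pt "0 -5 0" --pt "0 -4 0" --pt "0 -4 0" --pt "0 -4 0" --pt "0 -4 0.3" --pt "0 -4 0.3" --pt "0 -4 0.3" --pt "0 0 0" --turn '[0, 0, 0, 0, 0, 0, 0, 0, 0]'

```text
t: 6.38
eef_pos: [524.4, -117.2, 122.2]
ee_rot: [-1.137, 1.254, 1.137]
contact_force: [-0.2, 0.2, 0.1]
grip_width: 0.1
```

```bash
python3 look.py l2
```

```text
t 6.38 p [ 524.4 -117.2  122.2] F [-0.2  0.2  0.1] w 0.1 board [ -45.3 -109. ]
axes x,y,z: [[-0.0, 0.0, -1.0], [-0.995, 0.098, 0.0], [0.098, 0.995, -0.0]]
turn to z=+1 by: 0.001
turn to z=-1 by: -3.141
cross [260.1 197.4] 25 board [ -39.6 -110.5]
```

View pics/l2.png

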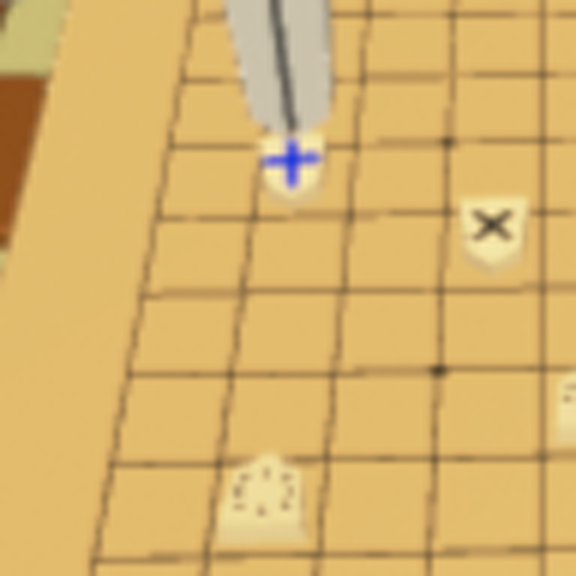

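```bash
python3 - <<'E'
from plan import *
from rig import optics
p,Rm=status()
for n in ("scene","top"):
    im=optics.snapshot(n); c=optics.get_calibration(n)
    q=proj(c,[p]+[p+Rm@np.array(a) for a in ([0,-7.5,0],[0,-7.5,17],[0,-7.5,-17],[0,7.5,17],[0,7.5,-17])])
    print(n,q.round(1).tolist()); k=8;h=36
    cx,cy=[int(a) for a in q[0]]
    o=cv2.resize(im[cy-h:cy+h,cx-h:cx+h],None,fx=k,fy=k,interpolation=cv2.INTER_CUBIC)
    for i,a in enumerate(q): cv2.circle(o,tuple(int(t) for t in ((a-[cx-h,cy-h]+.5)*k)),4,(255,0,0) if i==0 else (0,255,0),-1)
    for a in proj(c,b2w(B,G[::2])): cv2.circle(o,tuple(int(t) for t in ((a-[cx-h,cy-h]+.5)*k)),1,(255,0,255),-1)
    cv2.imwrite(f"pics/chk_{n}.png",o[:,:,::-1])
E
```

```text
t 6.42 p [ 524.2 -117.2  122.2] F [-0.3 -0.8 -1. ] w 0.3 board [ -45.5 -109. ]
axes x,y,z: [[-0.0, 0.0, -1.0], [-0.995, 0.098, 0.0], [0.098, 0.995, 0.0]]
turn to z=+1 by: 0.001
turn to z=-1 by: -3.141
scene [[261.3, 197.8], [261.1, 200.1], [268.7, 200.0], [253.5, 200.2], [269.1, 195.5], [254.1, 195.7]]
top [[359.0, 212.3], [359.3, 209.3], [352.5, 208.4], [366.2, 210.1], [351.9, 214.4], [365.6, 216.1]]
```

View pics/chk_scene.png

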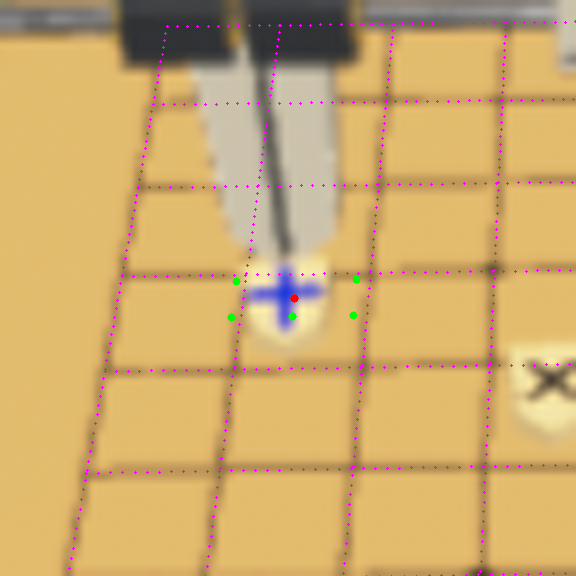

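View pics/chk_top.png

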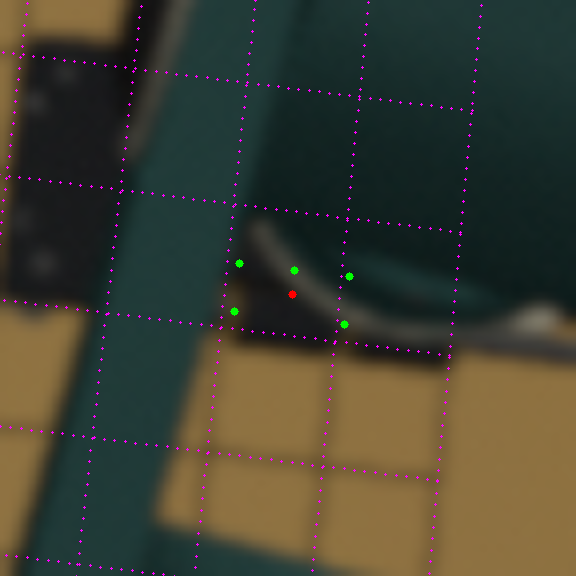

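```bash
python3 - <<'E'
from plan import *
from rig import optics
p,Rm=status()
c=optics.get_calibration("wrist")
print(proj(c,[p, p+Rm@[0,7.5,0],p-Rm@[0,7.5,0],p-Rm@[17.,0,0],p-Rm@[17.,-7.5,0]]).round(1).tolist())
print("scene l1", proj(optics.get_calibration("scene"),[[490.4,-113.8,124]]).round(1))
im=optics.snapshot("wrist"); cv2.imwrite("pics/w2.png",im[:,:,::-1])
E
```

```text
t 6.53 p [ 524.1 -117.2  122.2] F [-0.2 -0.   0.2] w 0.5 board [ -45.6 -109. ]
axes x,y,z: [[-0.0, 0.0, -1.0], [-0.995, 0.098, 0.0], [0.098, 0.995, 0.0]]
turn to z=+1 by: 0.001
turn to z=-1 by: -3.141
[[319.6, 226.7], [319.6, 216.0], [319.6, 237.3], [319.6, 236.2], [319.6, 224.6]]
scene l1 [[262.4 187.3]]
```

View pics/w2.png

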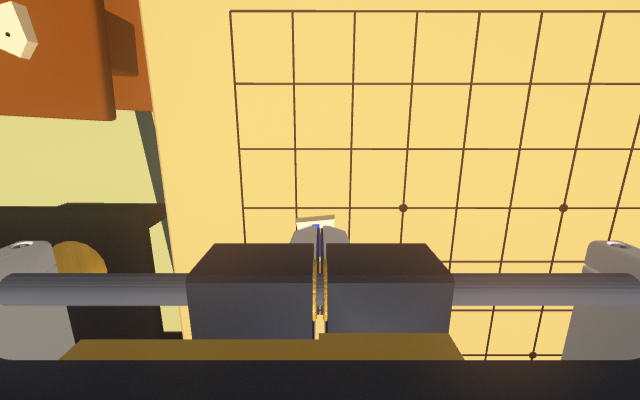

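The blue cross shows through the finger gap and the rook's back edge is at (315,218) in the wrist view. The fingers are hovering over the rook, so the real tips sit about 17 mm above the reported TCP. I'll back off, go lower and recheck.

move_arm --pt "-4 10 0" --pt "0 15 0" --pt "0 15 -1" --pt "0 0 0" --pt "8 0 0" --pt "6 0 0" --pt "2 0 0" --pt "0 0 0" --turn '[0, 0, 0, 0, 0, 0, 0, 0]'

```text
t: 7.58
eef_pos: [484.3, -114.3, 109.9]
ee_rot: [-1.137, 1.254, 1.137]
contact_force: [0.5, 0.5, -0.5]
grip_width: 0.3
```

```bash
sed -i 's/^n="scene"/cw=optics.get_calibration("wrist"); wi=optics.snapshot("wrist"); cv2.imwrite("pics\/%s_w.png"%sys.argv[1],wi[150:350,120:520,::-1]); print("wrist tip pred",proj(cw,[p,p-Rm@[17.,-7.5,0]]).round(1).tolist())\nn="scene"/' look.py; python3 look.py l3; cd pics; python3 -c "
import cv2
a=cv2.imread('l3.png');b=cv2.imread('l3_w.png');b=cv2.resize(b,None,fx=1,fy=1)
import numpy as np
o=np.zeros((576+200,576,3),np.uint8);o[:576]=a;o[576:,:400]=b
cv2.imwrite('l3c.png',o[176:])"
```

```text
t 7.58 p [ 484.3 -114.3  109.9] F [ 0.5  0.5 -0.5] w 0.3 board [ -85.5 -110. ]
axes x,y,z: [[-0.001, 0.0, -1.0], [-0.995, 0.098, 0.001], [0.098, 0.995, 0.0]]
turn to z=+1 by: 0.001
turn to z=-1 by: -3.141
wrist tip pred [[319.6, 226.7], [319.6, 224.6]]
cross [260.1 197.4] 25 board [ -39.6 -110.5]
```

View pics/l3.png

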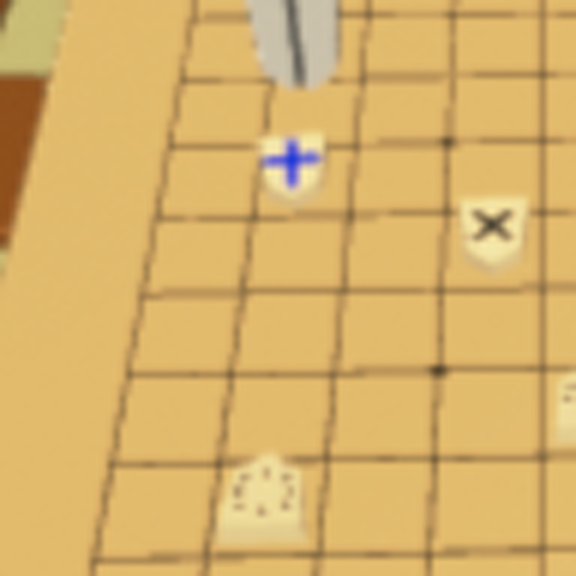

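View pics/l3_w.png

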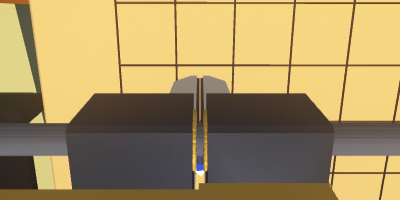

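No contact at TCP z=110, which confirms the offset. I'll feel for the board gently.

move_arm --pt "1 0 0" --pt "1 0 0" --pt "1 0 0" --pt "0 0 0" --turn '[0, 0, 0, 0]'

```text
t: 8.18
eef_pos: [484.2, -114.3, 107.1]
ee_rot: [-1.137, 1.254, 1.137]
contact_force: [-0.0, 0.0, -0.0]
grip_width: 0.6
```

move_arm --pt "1 0 0" --pt "0.5 0 0" --pt "0.5 0 0" --turn '[0, 0, 0]'

```text
t: 8.55
eef_pos: [484.3, -114.3, 105.2]
ee_rot: [-1.137, 1.254, 1.137]
contact_force: [0.0, 0.4, -0.0]
grip_width: 0.3
```

move_arm --pt "0.5 0 0" --pt "0.5 0 0" --pt "0.5 0 0" --turn '[0, 0, 0]'

```text
t: 8.93
eef_pos: [484.3, -114.3, 103.7]
ee_rot: [-1.137, 1.254, 1.137]
contact_force: [-0.1, 0.7, -0.5]
grip_width: 0.6
```

```bash
python3 look.py l4; python3 - <<'E'
from plan import *
from rig import optics
c=optics.get_calibration("scene")
p=np.array([484.3,-114.3,104])
for up in (0,10,15,17,19,22): print(up,proj(c,[p+[7.5,0,up],p+[0,0,up]]).round(1).tolist())
x0=proj(c,b2w(B,np.array([[20,-106.2]])))[0]; print(x0)
E
```

```text
t 8.93 p [ 484.3 -114.3  103.7] F [-0.1  0.7 -0.5] w 0.6 board [ -85.5 -110.1]
axes x,y,z: [[-0.0, -0.0, -1.0], [-0.995, 0.098, 0.0], [0.098, 0.995, -0.0]]
turn to z=+1 by: 0.001
turn to z=-1 by: -3.141
wrist tip pred [[319.6, 226.8], [319.6, 224.6]]
cross [260.1 197.4] 25 board [ -39.6 -110.5]
0 [[263.0, 194.1], [263.0, 191.9]]
10 [[262.6, 190.9], [262.6, 188.8]]
15 [[262.4, 189.3], [262.4, 187.2]]
17 [[262.4, 188.7], [262.3, 186.6]]
19 [[262.3, 188.0], [262.2, 185.9]]
22 [[262.2, 187.1], [262.1, 184.9]]
[260.3068786  219.45824281]
```

View pics/l4.png

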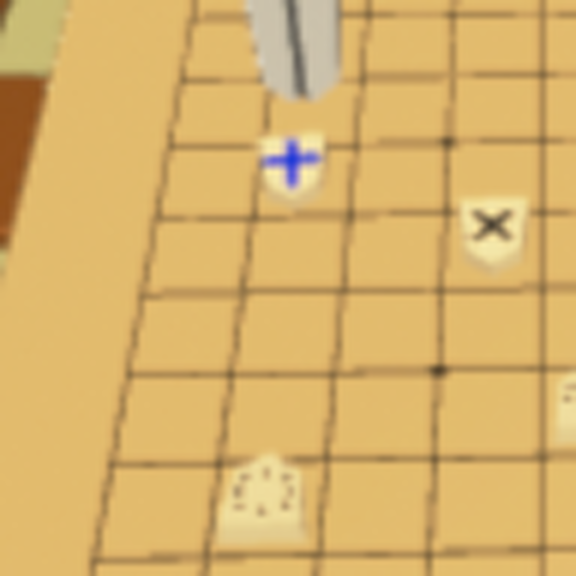

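move_arm --pt "0 -5 0" --pt "0 -5 0" --pt "0 -5 0" --pt "0 -4 0" --pt "0 -3 0" --pt "0 -3 0" --pt "0 -3 0" --pt "0 -3 0" --pt "0 -3 0" --turn '[0, 0, 0, 0, 0, 0, 0, 0, 0]'

```text
t: 10.15
eef_pos: [518.3, -117.7, 103.8]
ee_rot: [-1.137, 1.254, 1.137]
contact_force: [-0.3, 0.2, 0.1]
grip_width: 0.3
```

```bash
python3 look.py l5
```

```text
t 10.15 p [ 518.3 -117.7  103.8] F [-0.3  0.2  0.1] w 0.3 board [ -51.3 -110.1]
axes x,y,z: [[0.0, -0.0, -1.0], [-0.995, 0.098, -0.0], [0.098, 0.995, -0.0]]
turn to z=+1 by: 0.001
turn to z=-1 by: -3.141
wrist tip pred [[319.6, 226.8], [319.5, 224.7]]
cross [259.2 200.6] 28 board [ -29.3 -111.7]
```

View pics/l5.png

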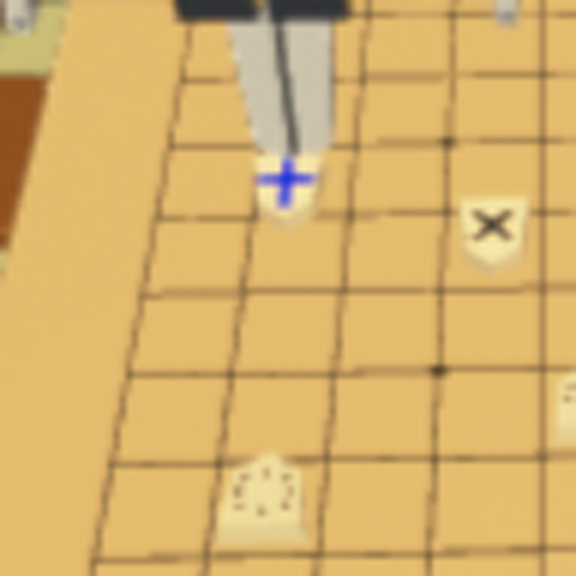

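View pics/l5_w.png

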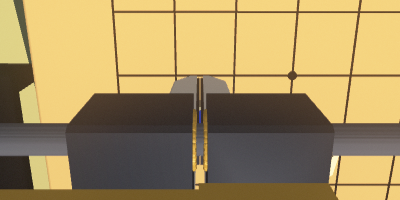

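Contact made: the rook moved about 10 mm, with the cross at crop (286,180). I'll keep pushing with a slight drift left towards the file centre.

move_arm --pt "0 -4 0.2" --pt "0 -6 0.5" --pt "0 -6 0.5" --pt "0 -6 0.5" --pt "0 -6 0.5" --pt "0 -6 0.5" --pt "0 -5 0.4" --pt "0 -4 0.3" --pt "0 -3 0.2" --turn '[0, 0, 0, 0, 0, 0, 0, 0, 0]'

```text
t: 11.38
eef_pos: [564.5, -118.5, 103.7]
ee_rot: [-1.137, 1.254, 1.137]
contact_force: [-0.5, -0.5, 0.1]
grip_width: 0.6
```

```bash
python3 look.py l6
```

```text
t 11.38 p [ 564.5 -118.5  103.7] F [-0.5 -0.5  0.1] w 0.6 board [  -5.3 -106.4]
axes x,y,z: [[0.0, -0.0, -1.0], [-0.995, 0.098, -0.0], [0.098, 0.995, -0.0]]
turn to z=+1 by: 0.001
turn to z=-1 by: -3.141
wrist tip pred [[319.6, 226.8], [319.6, 224.7]]
cross [259.1 215.6] 34 board [  17.1 -108.1]
```

View pics/l6.png

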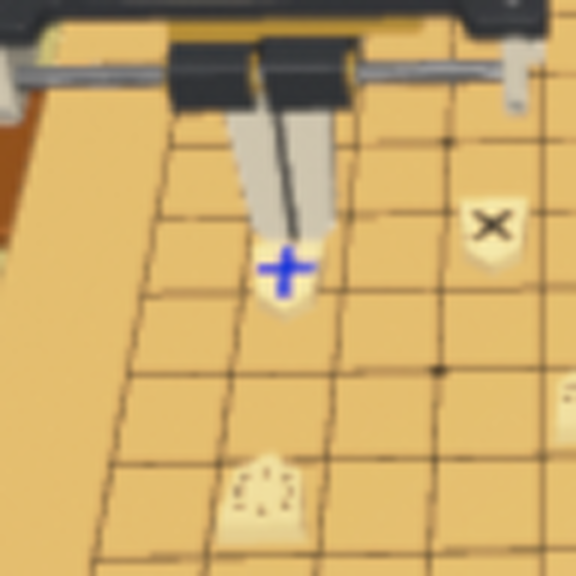

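move_arm --pt "0 -4 0.2" --pt "0 -6 0.3" --pt "0 -6 0.3" --pt "0 -6 0.3" --pt "0 -6 0.3" --pt "0 -6 0.3" --pt "0 -6 0.2" --pt "0 -5 0" --pt "0 -4 0" --pt "0 -3 0" --turn '[0, 0, 0, 0, 0, 0, 0, 0, 0, 0]'

```text
t: 12.72
eef_pos: [616.4, -121.8, 103.7]
ee_rot: [-1.137, 1.254, 1.137]
contact_force: [-0.7, 0.3, 0.4]
grip_width: 0.3
```

```bash
python3 look.py l7
```

```text
t 12.72 p [ 616.4 -121.8  103.7] F [-0.7  0.3  0.4] w 0.3 board [  46.7 -104.5]
axes x,y,z: [[-0.0, 0.0, -1.0], [-0.995, 0.098, 0.0], [0.098, 0.995, 0.0]]
turn to z=+1 by: 0.001
turn to z=-1 by: -3.141
wrist tip pred [[319.6, 226.7], [319.5, 224.6]]
cross [257.9 233.9] 35 board [  68.9 -106.1]
```

View pics/l7.png

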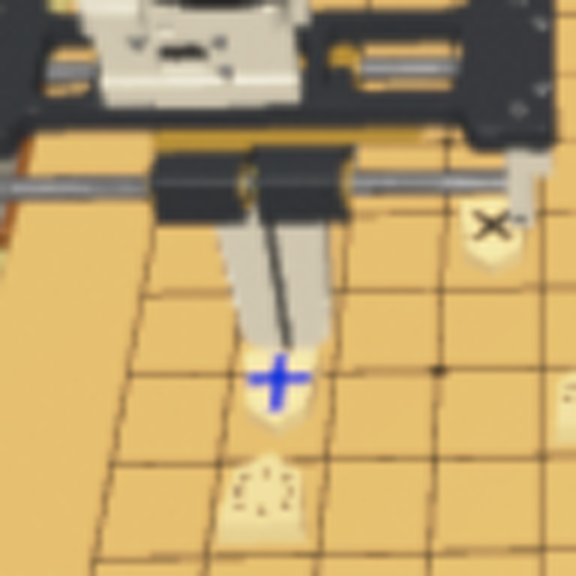

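Rook at (68.9, -106.1), cross at crop (278,380). About 8.5 mm to go.

move_arm --pt "0 -3 0" --pt "0 -3 0" --pt "0 -2 0" --pt "0 0 0" --turn '[0, 0, 0, 0]'

```text
t: 13.32
eef_pos: [624.2, -122.5, 103.7]
ee_rot: [-1.137, 1.254, 1.137]
contact_force: [-0.1, -0.5, 0.3]
grip_width: 0.7
```

```bash
python3 look.py l8
```

```text
t 13.32 p [ 624.2 -122.5  103.7] F [-0.1 -0.5  0.3] w 0.7 board [  54.6 -104.5]
axes x,y,z: [[-0.0, -0.0, -1.0], [-0.995, 0.098, 0.0], [0.098, 0.995, -0.0]]
turn to z=+1 by: 0.001
turn to z=-1 by: -3.141
wrist tip pred [[319.6, 226.7], [319.5, 224.6]]
cross [257.6 236.8] 37 board [  76.6 -106.1]
```

View pics/l8.png

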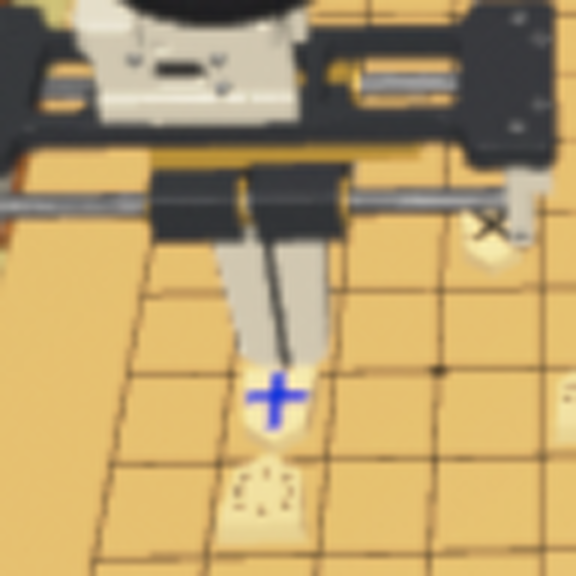

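move_arm --pt "0 4 0" --pt "0 12 0" --pt "0 15 0" --pt "-25 5 0" --pt "-40 0 0" --pt "-40 0 0" --pt "-20 0 30" --pt "0 0 40" --pt "0 0 40" --pt "0 0 40" --turn '[0, 0, 0, 0, 0, 0, 0, 0, 0, 0]'

```text
t: 14.68
eef_pos: [602.0, 31.4, 229.0]
ee_rot: [-1.137, 1.254, 1.136]
contact_force: [0.2, 0.8, -0.0]
grip_width: 0.4
```

```bash
python3 - <<'E'
from plan import *
from rig import optics
status()
def pix(n,uvs): 
    pass
for n,crop in (("scene",(170,240,425,495)),("top",(115,210,160,230))):
    im=optics.snapshot(n); c=optics.get_calibration(n)
    y0,y1,x0,x1=crop
    cv2.imwrite(f"pics/clk_{n}.png",cv2.resize(im[y0:y1,x0:x1,::-1],None,fx=7,fy=7,interpolation=cv2.INTER_CUBIC))
    d=im[:,:,2].astype(int)-im[:,:,0]
    x0=proj(c,b2w(B,np.array([[77,-106.2]])))[0]
    v,u=np.nonzero(d>30); k=np.hypot(u-x0[0],v-x0[1])<25; u,v=u[k],v[k]; w=d[v,u].astype(float)
    if len(u):
        uv=[(u*w).sum()/w.sum(),(v*w).sum()/w.sum()]; print(n,"cross",w2b(B,P(c,[uv],129))[0].round(1))
    cx,cy=[int(a) for a in x0];h=30
    cv2.imwrite(f"pics/rk_{n}.png",cv2.resize(im[cy-h:cy+h,cx-h:cx+h,::-1],None,fx=7,fy=7,interpolation=cv2.INTER_CUBIC))
    for m in spotter.masks_of(n,"king")[:2] if 0 else []: pass
E
```

```text
t 14.68 p [602.   31.4 229. ] F [ 0.2  0.8 -0. ] w 0.4 board [17.4 46.5]
axes x,y,z: [[0.0, -0.0, -1.0], [-0.995, 0.098, -0.0], [0.098, 0.995, -0.0]]
turn to z=+1 by: 0.001
turn to z=-1 by: -3.141
scene cross [  76.5 -106.1]
top cross [  75.9 -105.9]
```

View pics/clk_scene.png

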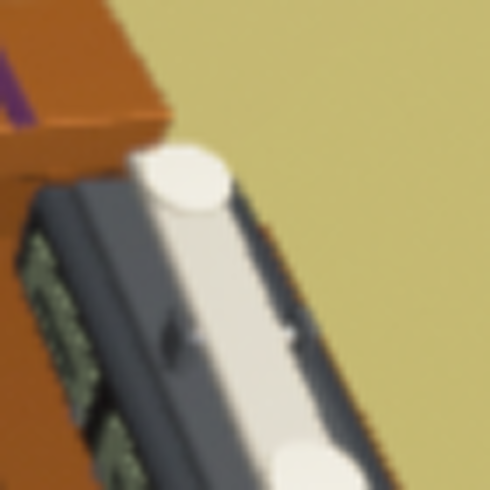

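View pics/clk_top.png

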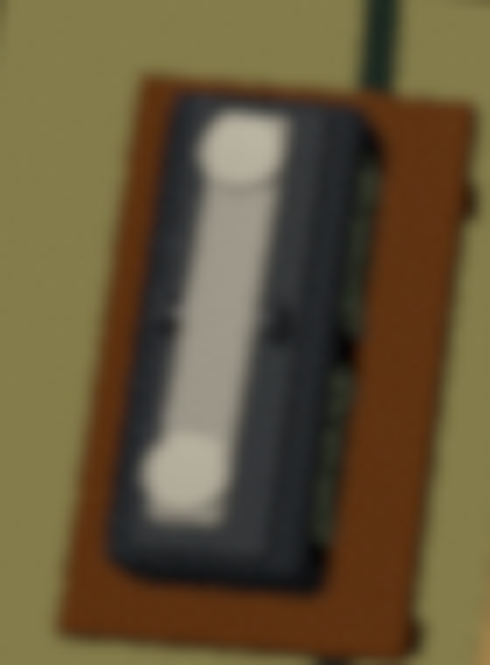

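View pics/rk_scene.png

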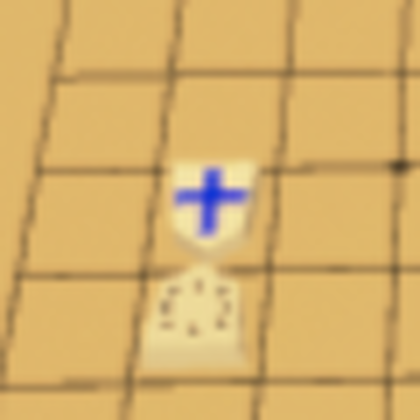

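View pics/rk_top.png

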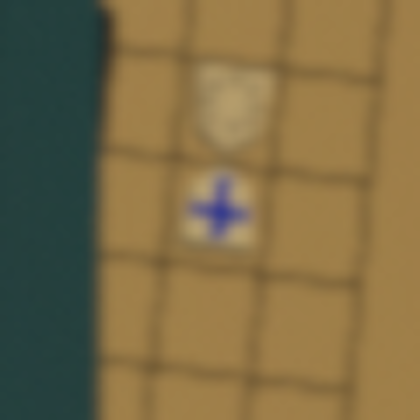

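Rook is in place at board (76.2, -106.0) by both cameras (target 77.4, -106.2) and straight. The near pad is at about (451.7,195.4) in the scene view and (186.6,182.3) in the top view.

```bash
python3 - <<'E'
from plan import *
from rig import optics
from scipy.optimize import least_squares
cs=optics.get_calibration("scene");ct=optics.get_calibration("top")
a=np.array([451.7,195.4]);b=np.array([186.6,182.3])
print(P(cs,a,142),P(ct,b,142))
r=least_squares(lambda X:np.r_[proj(cs,X)[0]-a,proj(ct,X)[0]-b],[580,290,142]); print(r.x,r.fun.round(2))
X=(P(cs,a,142)+P(ct,b,142))[0]/2
print("far",P(ct,[[194.4,136.3]],133),"board",w2b(B,X))
to([X[0],X[1],200-17])
E
```

```text
[[588.37256762 302.59640514 142.        ]] [[583.02449339 302.02476722 142.        ]]
[584.31935084 304.414251   137.8843669 ] [-0.41  0.07 -0.42 -0.16]
far [[702.6599402  295.32404448 133.        ]] board [[-25.61858891 314.51685445]]
t 14.78 p [602.1  33.1 228.8] F [-0.4 -0.1  0. ] w 0.7 board [17.2 48.3]
axes x,y,z: [[0.0, 0.001, -1.0], [-0.995, 0.095, -0.0], [0.095, 0.995, 0.001]]
turn to z=+1 by: 0.004
turn to z=-1 by: -3.138
dp now axes [ 46.   41.9 266.4]
```

move_arm --pt "0 5 33" --pt "0 5 33" --pt "0 5 33" --pt "0 5 33" --pt "0 5 34" --pt "10 6 34" --pt "20 6 34" --pt "25 5 32" --pt "10 0 0" --pt "0 0 0" --turn '[0, 0, 0, 0, 0, 0, 0, 0, 0, 0]'

```text
t: 16.02
eef_pos: [586.8, 298.0, 163.4]
ee_rot: [-1.137, 1.255, 1.137]
contact_force: [0.3, -0.5, 1.0]
grip_width: 0.3
```

```bash
python3 - <<'E'
from plan import *
from rig import optics
to([584.8,302.5,125])
n="scene"
im=optics.snapshot(n); cv2.imwrite("pics/s9.png",cv2.resize(im[110:260,370:540,::-1],None,fx=4,fy=4,interpolation=cv2.INTER_CUBIC))
im=optics.snapshot("wrist"); cv2.imwrite("pics/w9.png",im[:,:,::-1])
E
```

```text
t 16.02 p [586.8 298.  163.4] F [ 0.3 -0.5  1. ] w 0.3 board [-24.1 310.4]
axes x,y,z: [[-0.001, -0.001, -1.0], [-0.995, 0.098, 0.001], [0.098, 0.995, -0.001]]
turn to z=+1 by: 0.001
turn to z=-1 by: -3.141
dp now axes [38.4  2.4  4.3]
```

View pics/s9.png

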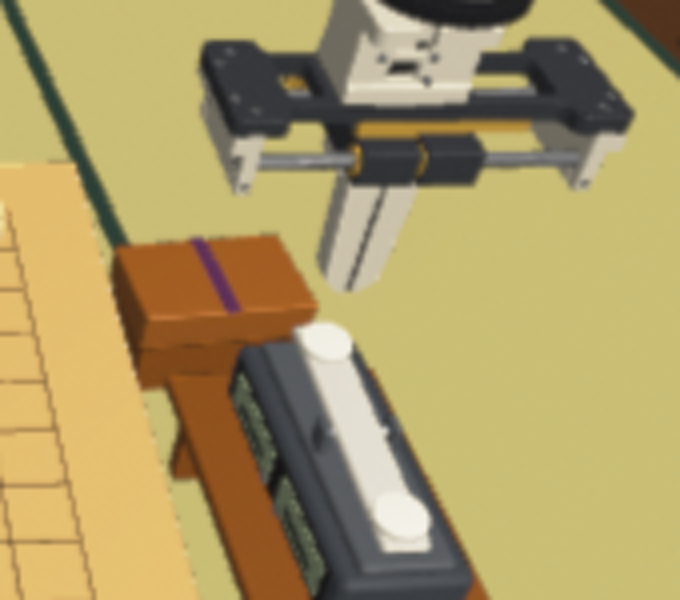

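View pics/w9.png

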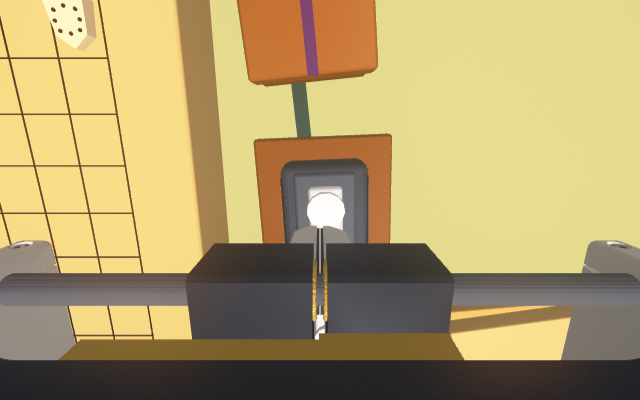

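```bash
python3 - <<'E'
from plan import *
from rig import optics
c=optics.get_calibration("wrist")
print(P(c,[[326,211.5]],142),P(c,[[325,192]],140)); p,Rm=status()
print(proj(c,[p-Rm@[17,0,0.]]))
E
```

```text
[[584.30503177 303.16854948 142.        ]] [[569.98642706 303.82668409 140.        ]]
t 16.12 p [587.5 298.1 164.9] F [-0.5  0.6  0.2] w 0.2 board [-23.5 310.5]
axes x,y,z: [[0.001, 0.0, -1.0], [-0.995, 0.099, -0.001], [0.099, 0.995, 0.0]]
turn to z=+1 by: -0.0
turn to z=-1 by: 3.142
[[319.56793136 236.26414096]]
```

move_arm --pt "8 1.5 2.5" --pt "12 1 2" --pt "9 0 0" --pt "4 0 0" --pt "2 0 0" --pt "1 0 0" --pt "0 0 0" --turn '[0, 0, 0, 0, 0, 0, 0]'

```text
t: 17.0
eef_pos: [585.2, 303.9, 128.0]
ee_rot: [-1.137, 1.254, 1.137]
contact_force: [0.6, 0.7, -0.2]
grip_width: 0.8
```

move_arm --pt "1.5 0 0" --pt "1.5 0 0" --pt "1.5 0 0" --pt "1.5 0 0" --turn '[0, 0, 0, 0]'

```text
t: 17.5
eef_pos: [585.0, 303.8, 121.6]
ee_rot: [-1.137, 1.254, 1.137]
contact_force: [0.2, -0.4, -0.2]
grip_width: 0.5
```

move_arm --pt "1 0 0" --pt "1 0 0" --pt "1 0 0" --turn '[0, 0, 0]'

```text
t: 17.88
eef_pos: [585.1, 303.8, 118.8]
ee_rot: [-1.137, 1.254, 1.137]
contact_force: [-0.6, -0.8, 2.2]
grip_width: 0.4
```

Contact (2.2 N). Pressing on down in small steps.

move_arm --pt "1.5 0 0" --pt "1.5 0 0" --pt "1.5 0 0" --pt "1.5 0 0" --pt "0.5 0 0" --turn '[0, 0, 0, 0, 0]'

```text
t: 18.5
eef_pos: [585.0, 303.9, 112.1]
ee_rot: [-1.137, 1.254, 1.137]
contact_force: [-1.4, -0.2, 1.4]
grip_width: 0.4
```

move_arm --pt "0.7 0 0" --pt "0.7 0 0" --pt "0.6 0 0" --turn '[0, 0, 0]'

```text
t: 18.88
eef_pos: [585.1, 303.8, 110.3]
ee_rot: [-1.137, 1.254, 1.137]
contact_force: [-0.6, 0.5, 2.5]
grip_width: 0.4
```

move_arm --pt "0.5 0 0" --pt "0.5 0 0" --turn '[0, 0]'

```text
t: 19.12
eef_pos: [585.1, 303.9, 109.4]
ee_rot: [-1.137, 1.254, 1.137]
contact_force: [-2.6, -0.8, 5.9]
grip_width: 0.4
```

move_arm --pt "0.5 0 0" --pt "0.3 0 0" --turn '[0, 0]'

```text
t: 19.38
eef_pos: [585.2, 303.9, 109.2]
ee_rot: [-1.137, 1.253, 1.137]
contact_force: [-2.8, -0.8, 9.6]
grip_width: 0.7
```

Force climbs to 9.6 N with almost no further motion, so this is the hard stop, about 10 mm below first contact. Lifting away.

move_arm --pt "-3 0 0" --pt "-15 0 0" --pt "-40 0 0" --pt "-40 10 0" --pt "-20 20 0" --pt "0 30 10" --pt "0 30 10" --pt "0 20 0" --pt "0 0 0" --turn '[0, 0, 0, 0, 0, 0, 0, 0, 0]'

```text
t: 20.5
eef_pos: [476.9, 334.5, 227.3]
ee_rot: [-1.138, 1.252, 1.137]
contact_force: [0.3, -1.1, 1.0]
grip_width: 0.7
```

```bash
python3 - <<'E'
from plan import *
from rig import optics
status()
for n,crop in (("scene",(120,290,190,510)),("top",(80,310,150,480))):
    im=optics.snapshot(n); c=optics.get_calibration(n)
    y0,y1,x0,x1=crop
    cv2.imwrite(f"pics/end_{n}.png",cv2.resize(im[y0:y1,x0:x1,::-1],None,fx=2.4,fy=2.4,interpolation=cv2.INTER_CUBIC))
    d=im[:,:,2].astype(int)-im[:,:,0]
    x0=proj(c,b2w(B,np.array([[77,-106.2]])))[0]
    v,u=np.nonzero(d>30); k=np.hypot(u-x0[0],v-x0[1])<25; u,v=u[k],v[k]; w=d[v,u].astype(float)
    if len(u):
        uv=[(u*w).sum()/w.sum(),(v*w).sum()/w.sum()]; print(n,"cross",w2b(B,P(c,[uv],129))[0].round(1))
E
```

```text
t 20.5 p [476.9 334.5 227.3] F [ 0.3 -1.1  1. ] w 0.7 board [-137.   335.8]
axes x,y,z: [[0.001, 0.0, -1.0], [-0.995, 0.097, -0.001], [0.097, 0.995, 0.001]]
turn to z=+1 by: 0.002
turn to z=-1 by: -3.14
scene cross [  76.7 -106.1]
top cross [  76.1 -106.3]
```

View pics/end_scene.png

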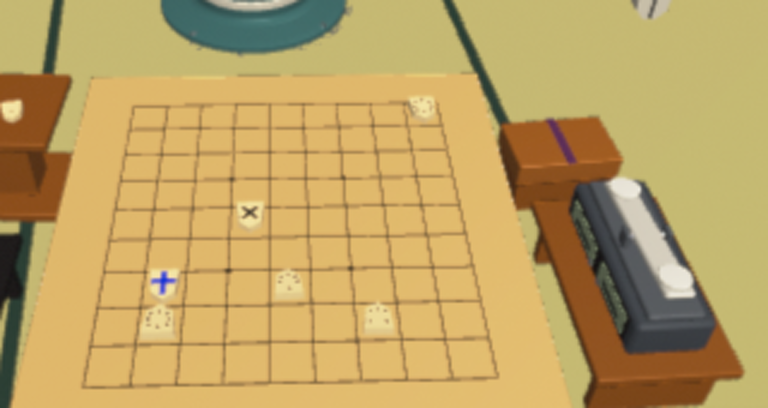

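View pics/end_top.png

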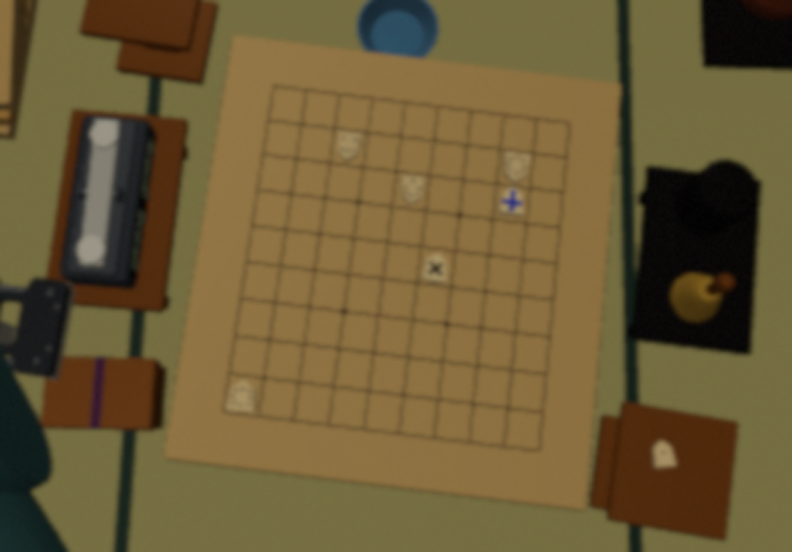

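The rook sits in front of the king. The near pad has sunk from (627,181) to (625,188) and the far pad has risen. Nothing else has moved and the arm is clear, so I'm handing in.

```bash
python3 -c "
from rig import ctrl
print(ctrl.close_job()); print(ctrl.state()['t'])"
```

```text
the job is handed in; nothing more can be done
None
the job is handed in; nothing more can be done
```

I pushed the rook with shut fingertips into the square in front of the opponent's king. Then I pressed the clock's near pad down and handed the job in at about 20.6 s on the robot's clock. No verdict was reported.

**Last checks:**
- **Rook:** the two outer cameras put it at board (76.7, -106.1) and (76.1, -106.3) mm, against a target of (77.4, -106.2). It looks flat and straight.
- **Rocker:** the force rose to about 9.6 N at a hard stop, about 10 mm below first contact. The pictures show the near pad down and the far pad up. I could not read the joint angle directly.
- **Everything else:** the other pieces, caddy, bell and piece box look unmoved by eye in the last pictures; I did not measure them again. The arm was clear of everything.

**What disagreed:** the real fingertips sit about 17–22 mm above the reported TCP. Because of that, the first push passed over the rook without touching it. I saw this in the pictures, lowered the tool and pushed again.

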